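Tighten the plant press by one turn

TASK

The drying pack in the plant press has shrunk and gone slack: with the tips of the closed fingers, push the locking bolt by its upright pin outward until it is fully clear of the notch in the hand wheel's rim, then push the hand wheel by its upright handle through exactly one full turn clockwise (seen from above), so that the plate comes down on the pack, and push the bolt fully home into the notch again. Push gently, grip neither handle nor pin, and never turn the wheel noticeably past the one turn or back from its start. Leave the jar, dish, hand lens and forceps beside the press where they are.

Things in the scene. Friction and masses are not known exactly. Their poses are not given: they have to be found in the camera images.
- press: Grey bench screw press, fixed: bed 190 x 300 mm, two columns, crossbeam along its y axis (top at 142 mm), the hand wheel lying level over it, the locking bolt on the -y end of the crossbeam. Origin on the table under the bed's centre, on the wheel's axis; z up. Highest point: the handle, 232 mm above the table. Place and yaw differ each time.
- wheel_centre (a point): Centre of the dark steel hand wheel, on its vertical axis at mid-thickness of the rim, 166 mm above the table at the start. Rim: round bar 16 mm thick at 62 mm radius (top 8 mm above this point) and, outside it, a flange 7 mm thick to 79 mm radius with one notch 20 mm wide. Hub and screw end reach 15 mm above this point. Wheel, handle and plate sink 5 mm a turn.
- wheel (a joint): Angle of the hand wheel in rad: 0 at the start, growing clockwise seen from above (tightening); 6.283 is one full turn. It resists with about 0.14 N m (2 to 3 N at the handle), stays where it is left, and has no stop at one turn. The bolt goes home only if the notch is back within about 0.07 rad of it.
- handle: Black revolving grip standing upright on the wheel's rim, 62 mm from the wheel's axis, 23 mm in diameter, 55 mm tall; origin on its axis at half its height, 38 mm above the wheel centre. It spins freely, so its yaw means nothing. At the start it is on the press's +y side, opposite the bolt. Nothing stands in its way above the rim.
- notch (a point): Middle of the mouth of the notch in the wheel flange, 79 mm from the wheel's axis, diametrically opposite the handle; it turns with the wheel and at the start is at the bolt.
- bolt (a joint): Position of the locking bolt in m: 0 fully home (nose 8 mm deep in the notch, wheel locked), 0.015 fully drawn against its stop (nose 7 mm clear of the flange). It slides along the press's y axis, outward from the wheel (press -y) as the value grows, resists with about 1.5 N and stays where it is left.
- bolt_pin: The bolt's upright steel pin (15 mm thick, free to spin); origin on its axis, 200 mm above the table; pin top 19 mm above that. It is on the press's -y side, 113 mm from the wheel's axis when home, 128 mm when drawn. The bolt's keepers either side of the pin reach 176 mm, the rim 174 mm: fingertips 186 to 195 mm above the table clear them and still meet the pin and the handle.
- spindle: The press's steel screw with the grey pressing plate (150 x 180 x 12 mm) at its foot; origin at the centre of the plate's underside, 68 mm above the table at the start; it sinks 5 mm per turn of the wheel without turning.
- pack_board: Plywood board 160 x 190 x 9 mm on top of the springy pack of cardboard and paper sheets in the press; origin at the centre of its underside, about 57 mm above the table at the start. The plate starts about 2 mm clear of it and bears on it after one turn.
- jar: Clear specimen jar with a yellow lid, 73 mm in diameter, 123 mm tall, loose on the table beside the press on its +y side; origin under its centre. To be left alone.
- dish: Covered dish, 65 mm in diameter, 14 mm high, loose on the table in front of the press; origin under its centre. To be left alone.
- lens: Black hand lens, 125 mm long, lying loose on the table in front of the press; origin under its middle. To be left alone.
- forceps: Steel forceps, 133 mm long, lying loose on the table on the press's -y side; origin under the middle. To be left alone.

How it is judged (in metres and radians):
On the way, in this order (a step that is already met when the one before it is completed fails the run):
1. the bolt is drawn clear of the notch while the wheel still stands at its start (value of joint bolt above 0.01 m and value of joint wheel between -0.3 and 0.3 rad), for 0.1 s.
2. the wheel has been pushed through half a turn clockwise (value of joint wheel between 3.14 and 4.2 rad), for 0.05 s.
3. the wheel has come round one full turn with the bolt still drawn (value of joint wheel between 6.1632 and 6.4032 rad and value of joint bolt above 0.008 m), for 0.1 s.
At the end, for the whole second after the job is handed in: The hand wheel rests one full turn clockwise from where it began (within 0.12 rad, about 7 degrees), the plate bears on the pack with more than 4 N, the locking bolt is home in the notch to within 3 mm, and jar, dish, hand lens and forceps are within 20 mm of where they stood (value of joint wheel between 6.1632 and 6.4032 rad and value of joint bolt below 0.003 m and velocity of joint wheel between -0.05 and 0.05 rad/s and contact force between spindle and pack_board above 4 N and distance of each of jar, dish, lens, forceps from where it was at the start of the episode below 0.02 m); the robot touches nothing.
It fails at once if the wheel is turned more than 0.4 rad past the one full turn (the pack is crushed) (value of joint wheel above 6.6832 rad).
It fails at once if the wheel is turned backwards, loosening the press (value of joint wheel below -0.4 rad).
It fails at once if the handle is squeezed or pushed with more than 22 N, or the bolt's pin with more than 30 N (contact force between the fingers and handle above 22 N or contact force between the fingers and bolt_pin above 30 N).
It fails at once if the jar, dish, hand lens or forceps is moved more than 30 mm, lifted or carried (distance of any of jar, dish, lens, forceps from where it was at the start of the episode above 0.03 m).
It also fails if it takes over 72 s, if anything falls off the work surface, if the arm or the gripper's body presses on something with over 40 N, if the wrist force passes 120 N, or if a joint passes its speed limit or range.

ROBOT

A 6-joint arm with a two-finger parallel gripper is mounted at the origin on a cart in front of the work surface, level with it; the furniture and walls round the work are solid. World frame = base frame: x ahead of the robot, y to its left, z up, the work surface at z = 0. Lengths are in mm, angles in rad, forces in N, time in s.
With the tool pointing down it reaches from about 300 to 950 mm from the base axis. Payload 3.1 kg.
Tool frame: the origin (TCP) lies at the very end of the fingers, on their centre line; the grasp point (between the pads) lies 19 mm behind it; z points along the fingers, y is the line along which they close (so a half turn about z gives the same grasp; the last joint's range is limited). The gripper opens to 85 mm and grips with 20 to 120 N. Pads are 22 mm wide; open, the fingers measure 114 mm over their backs; the gripper's body (76 mm by 85 mm) begins 54 mm behind the grasp point. The pads swing forward as they close: fully open they stand 13 mm farther back than shut.
Start: joints at [-1.324, 0.308, 1.634, -0, 1.2, -0.07], TCP at [194.678, -593.913, 231.272] pointing down, gripper open.
Joint ranges: [-3.06, 3.06], [-0.79, 1.96], [0.05, 2.63], [-1.19, 4.34], [0.05, 2.64], [-2.94, 2.94]. Speed limits (rad/s): [2.79, 2.79, 3.14, 3.14, 3.14, 3.14].

INTERFACE

Orientations are given as a rotation vector (axis times angle).
In Python, from plant import robot gives the robot as it stands.
- The arm moves only by the tool jog_arm, never from a script. Its argument "plan" is a list of rows, each a list of 5 numbers: the finger opening in m, from 0 to 0.0854, then the shift along the world's x, y, z in m, then the turn about the world's z in degrees. A call has 1 to 12 rows; each row shifts and turns the commanded pose from where the row before left it; what a row does not reach is not made up. A row lasts 1/10 s, in which the tool goes at most 50 mm and 8.59 degrees, less where a joint would pass 70% of its speed; a pose out of reach is approached as far as the arm can. A call is refused whole if a number of a shift passes 0.05 or a number of a turn 8.59, either way. A call with a gripper value outside its range is refused whole. The fingers move at their own pace and stop on an object; "force" is the grip in N (left out, the last holds). Time passes only in rows, so rows that do not move let the fingers close. It gives the time, the measured TCP pose, the force, the opening and the grip force at its end, in the units of the state.
- robot.sense(): the state, without advancing time (a new reading comes with each control period).
- robot.read_camera(name): name is "scene" or "side" or "wrist"; returns the picture (400x640x3 uint8, blue, green, red); there is no depth.
- robot.get_calibration(name): a dict with "intrinsics" (3x3 intrinsics, pixels), "R" (3x3) and "t" (3): a world point X has camera coordinates R X + t. Camera axes: x right, y down, z forward; pixel columns grow to the right and rows downward; lengths in mm; the calibration is good to about 2 mm. A picture is of the moment at which its call begins: read the wrist's pose just before it. get_calibration takes no time and is no camera call; for the wrist camera it gives the pose at the moment of the call.
- robot.close_job(): hands the job in; it is judged then, once.
The state is a dict: "t": time; "joints": joint angles; "joint_vel": joint speeds; "tau": joint torques, N m; "position": TCP position; "ee_rot": TCP orientation; "wrist_force": force on the tool from outside, world axes, zero at the start; "ft_torque": the same for the moment, N m; "finger_gap": opening from 0.0 (shut) to 1.0 (fully open); "gripper_force": force on a finger pad.
Only numpy, scipy, OpenCV 4.12 (cv2) and the standard library are available. Lean on these libraries where they do the work, as an engineer would, in place of code of your own. Each camera call takes 0.05 s, during which the arm holds its last target. There are 200 camera calls.

## Working session

There is one attempt and no reset: what is moved stays moved. The work goes in short steps, Python scripts to look and compute and a tool call to move; the robot and the scene stay as the last step left them, time stands still between calls to the robot, and variables do not carry over. Pictures are saved under pics/ and viewed, at most 10 in all, crops included, and the job is handed in when it is done.

Besides the shell and the picture viewer there is one more tool, called after "Call:" as name([rows], argument=value, ...), one row to a line, values as JSON. jog_arm: Moves the arm, as the interface text tells. Its arguments: {"type":"object","properties":{"plan":{"type":"array","items":{"type":"array","items":{"type":"number"}}},"force":{"type":"number"}},"required":["plan"]}

```bash
mkdir -p pics
python3 - <<'E'
from plant import robot
import cv2
for n in("scene","side"):
    im=robot.read_camera(n); cv2.imwrite(f"pics/{n}0.png",im)
    c=robot.get_calibration(n); print(n,c)
s=robot.sense();print(s)
E
```

```text
scene {'intrinsics': array([[517.70280333,   0.        , 313.13856685],
       [  0.        , 517.70280333, 204.68502107],
       [  0.        ,   0.        ,   1.        ]]), 'R': array([[-0.76391957, -0.64526731, -0.007549  ],
       [-0.33095921,  0.40180518, -0.85382586],
       [ 0.55397915, -0.64975588, -0.52050399]]), 't': array([444.04242608, 275.17872735, 872.78568404])}
side {'intrinsics': array([[397.06543999,   0.        , 322.73618645],
       [  0.        , 397.06543999, 199.79502968],
       [  0.        ,   0.        ,   1.        ]]), 'R': array([[ 0.98501689, -0.1722451 , -0.00856493],
       [-0.08772003, -0.45764729, -0.88479611],
       [ 0.14848208,  0.87229042, -0.46589966]]), 't': array([-523.95592543,  180.19960135,  994.77651992])}
{'t': 0.1, 'joints': array([-1.32368540e+00,  3.08934051e-01,  1.63508982e+00, -2.13963359e-05,
        1.19972101e+00, -6.97007100e-02]), 'joint_vel': array([ 0.00074148, -0.00040612, -0.00555501, -0.00166573,  0.00067441,
       -0.00067139]), 'tau': array([-3.48203766e-04, -4.16408265e+01, -2.77644664e+01, -9.70369751e-05,
        3.99343815e-03, -5.77031329e-07]), 'position': array([ 194.49042645, -593.15849742,  230.13733495]), 'ee_rot': array([-3.10014282e+00, -4.95242142e-01,  3.30453303e-04]), 'wrist_force': array([ 0.17232929, -0.53687097,  0.70087964]), 'ft_torque': array([-0.01897857, -0.04279483, -0.02640268]), 'gripper_force': 0.0, 'finger_gap': 0.9993062375719588}
```

View pics/scene0.png

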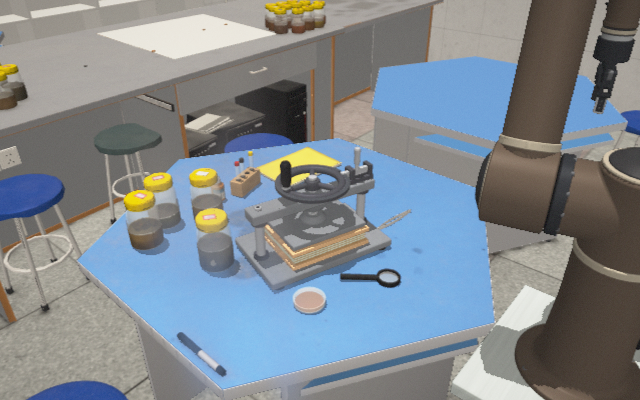

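View pics/side0.png

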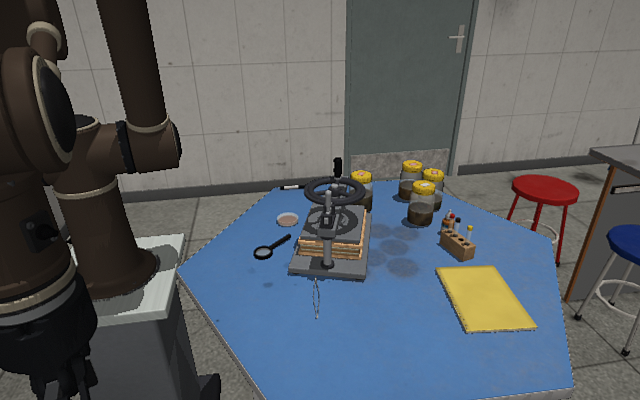

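The scene view shows the handle at about (286,172), the wheel centre at about (312,182) and the bolt pin near (360,165). In the side view the handle is at about (338,168) and the pin near (328,205). I'll enlarge both.

Run:
```python
import cv2,numpy as np
a=cv2.imread("pics/scene0.png")[140:240,240:400]; b=cv2.imread("pics/side0.png")[145:245,270:400]
a=cv2.resize(a,None,fx=5,fy=5,interpolation=cv2.INTER_CUBIC)
b=cv2.resize(b,None,fx=6,fy=6,interpolation=cv2.INTER_CUBIC)
cv2.imwrite("pics/a.png",a);cv2.imwrite("pics/b.png",b)
```

```text
(no output)
```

View pics/a.png

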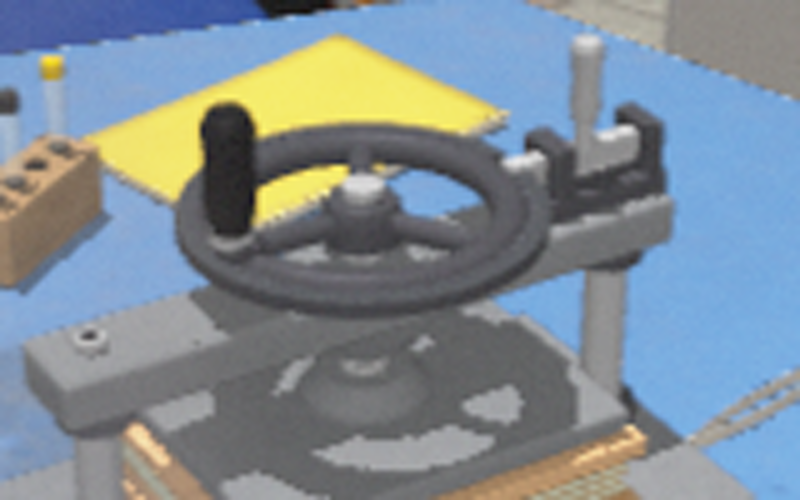

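View pics/b.png

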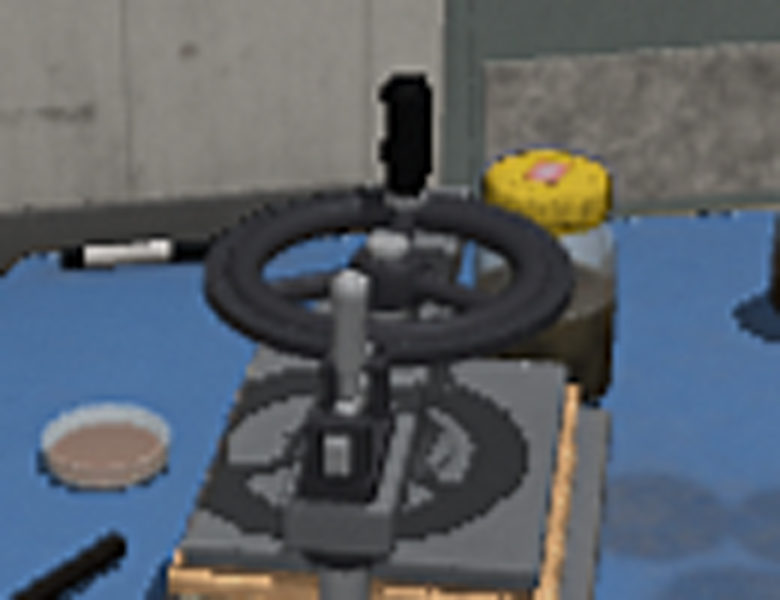

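Enlarged, scene (÷5 plus offset): the pin top is at (357.6,148.8), the handle top at (285.6,162) and the screw top at (312.4,176.4). Side (÷6 plus offset): the pin top is at (328.2,191.5), the handle top at (338,158.3) and the screw top at (334.7,185). I'll fit the press pose to these.

```bash
cat > fit.py <<'E'
from plant import robot
import numpy as np
from scipy.optimize import least_squares
def pt(p,r,z): return np.array([p[0]-r*np.sin(p[2]),p[1]+r*np.cos(p[2]),z])
def proj(c,X):
    q=c["intrinsics"]@(c["R"]@X+c["t"]); return q[:2]/q[2]
def fit(obs):  # (calib, r along press y, z, u, v)
    f=lambda p:np.ravel([proj(c,pt(p,r,z))-[u,v] for c,r,z,u,v in obs])
    s=min((least_squares(f,[600,0,y]) for y in(-2,0,2)),key=lambda s:s.cost)
    return s.x,s.fun
E
python3 - <<'E'
from fit import *
c={n:robot.get_calibration(n) for n in("scene","side")}
obs=[(c["scene"],-113,219,357.6,148.8),(c["scene"],62,231,285.6,162),(c["scene"],0,181,312.4,176.4),
(c["side"],-113,219,328.2,191.5),(c["side"],62,231,338,158.3),(c["side"],0,181,334.7,185)]
p,f=fit(obs);print(p,f.round(1))
print(pt(p,-113,0),pt(p,62,0)); print(robot.sense()["position"])
E
```

```text
[ 5.66674336e+02  1.76535238e+01 -3.34372540e-01] [-0.  -1.4 -0.3 -0.5 -0.  -0.4 -0.5 -0.3 -0.3 -0.7 -0.3 -0. ]
[529.59038876 -89.08813088   0.        ] [587.02128073  76.21974143   0.        ]
[ 194.49042645 -593.15849742  230.13733495]
```

The fit is good, within about 1 px: press centre at (567,18), yaw −19.2°. I'll close the fingers, turn the tool −37.3° to square it with the press, and approach above the rim inside the pin.

Call:
jog_arm([
  [0,0.02,0.03,0.003,-3.1],
  [0,0.02,0.03,0.003,-3.1],
  [0,0.02,0.03,0.003,-3.1],
  [0,0.02,0.03,0.003,-3.1],
  [0,0.02,0.03,0.003,-3.1],
  [0,0.02,0.03,0.003,-3.1],
  [0,0.02,0.03,0.003,-3.1],
  [0,0.02,0.03,0.003,-3.1],
  [0,0.02,0.03,0.003,-3.1],
  [0,0.02,0.03,0.003,-3.1],
  [0,0.02,0.03,0.003,-3.1],
  [0,0.02,0.03,0.003,-3.2],
], force=20)

```text
t: 1.3
position: [435.0, -232.4, 267.0]
ee_rot: [-3.097, 0.526, 0.001]
wrist_force: [0.5, -0.1, 0.2]
finger_gap: 0.004
gripper_force: 0.0
```

Call:
jog_arm([
  [0,0.02,0.03,0,0],
  [0,0.02,0.03,0,0],
  [0,0.02,0.03,0,0],
  [0,0.02,0.03,0,0],
  [0,0.015,0.03,0,0],
  [0,0.01,0.03,0,0],
  [0,0,0,0,0],
  [0,0,0,0,0],
])

```text
t: 2.1
position: [539.3, -53.4, 266.7]
ee_rot: [3.098, -0.519, -0.002]
wrist_force: [0.3, -0.0, 0.4]
finger_gap: 0.002
gripper_force: 0.0
```

Call:
jog_arm([
  [0,0.003,0,-0.03,0],
  [0,0,0,-0.03,0],
  [0,0,0,-0.016,0],
  [0,0,0,0,0],
])

```text
t: 2.5
position: [539.5, -54.8, 188.0]
ee_rot: [3.097, -0.525, -0.011]
wrist_force: [-1.0, -0.7, -0.1]
finger_gap: -0.002
gripper_force: 0.0
```

```bash
cat > look.py <<'E'
import sys,cv2,numpy as np
from fit import *
a=cv2.resize(robot.read_camera("scene")[130:230,250:390],None,fx=4,fy=4,interpolation=cv2.INTER_CUBIC)
b=cv2.resize(robot.read_camera("side")[140:240,280:390],None,fx=4,fy=4,interpolation=cv2.INTER_CUBIC)
w=np.zeros((400,800,3),np.uint8); w=np.hstack([a[:, :400] if 0 else cv2.resize(a,(440,314)),cv2.resize(b,(346,314))])
cv2.imwrite(f"pics/{sys.argv[1]}.png",w)
s=robot.sense();print(s["t"],s["position"],s["wrist_force"])
E
python3 look.py down
```

```text
2.6 [542.39656406 -54.93449954 191.36350965] [ 0.4094947   0.65479759 -0.90775366]
```

View pics/down.png

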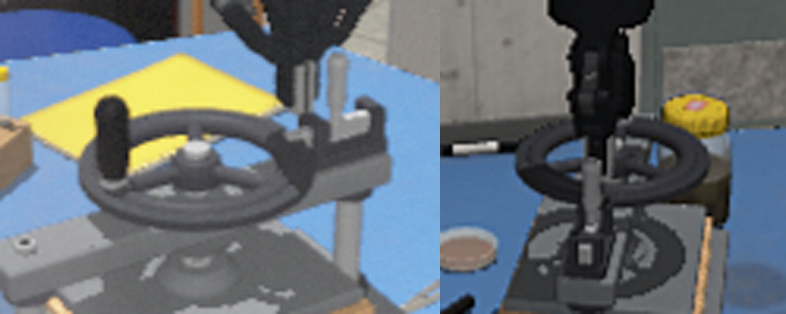

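The closed fingers stand just inside the pin (pin at (338,95) in the left half, fingers at about (303,85)) and above the rim. Next I push outward along press −y.

Call:
jog_arm([
  [0,-0.001,-0.003,0,0],
  [0,-0.001,-0.003,0,0],
  [0,-0.001,-0.003,0,0],
  [0,-0.0007,-0.002,0,0],
  [0,-0.0007,-0.002,0,0],
  [0,-0.0007,-0.002,0,0],
  [0,-0.0007,-0.002,0,0],
  [0,-0.0007,-0.002,0,0],
])

```text
t: 3.4
position: [536.4, -72.8, 191.5]
ee_rot: [-3.097, 0.522, -0.001]
wrist_force: [1.2, 1.1, 0.6]
finger_gap: -0.002
gripper_force: 0.8
```

Call:
jog_arm([
  [0,-0.0007,-0.002,0,0],
  [0,-0.0007,-0.002,0,0],
  [0,-0.0007,-0.002,0,0],
])

```text
t: 3.7
position: [534.2, -79.0, 191.4]
ee_rot: [-3.098, 0.522, -0.001]
wrist_force: [-0.1, 1.4, 2.7]
finger_gap: -0.002
gripper_force: 0.8
```

Call:
jog_arm([
  [0,-0.0007,-0.002,0,0],
  [0,-0.0003,-0.001,0,0],
  [0,0,0,0,0],
])

```text
t: 4.0
position: [533.1, -81.9, 191.3]
ee_rot: [-3.097, 0.523, -0.0]
wrist_force: [0.9, 1.5, 1.8]
finger_gap: 0.002
gripper_force: 1.1
```

```bash
python3 look.py drawn; python3 -c "
from fit import *
p=[566.67,17.65,-.3344]
c=robot.get_calibration('scene')
for r in(-113,-123,-128):print(r,(proj(c,pt(p,r,219))-[250,130])*3.14)"
```

```text
4.1 [533.16406064 -81.87255326 191.32935375] [0.66918404 2.58318092 1.31992796]
-113 [337.83935664  54.56886105]
-123 [349.84701368  51.31423378]
-128 [355.8160024   49.69636334]
```

View pics/drawn.png

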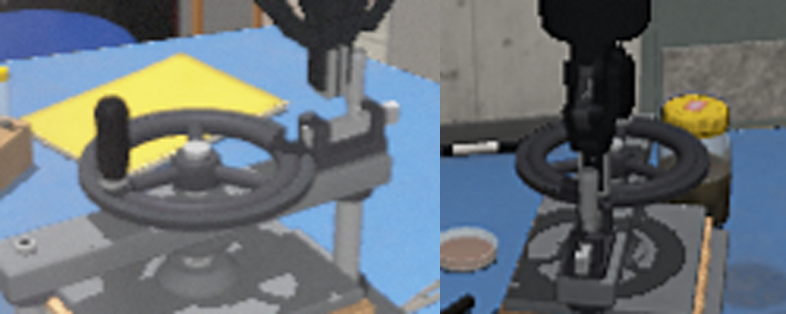

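The bolt is drawn: the pin top is at x≈358 in the left crop, where −128 mm predicts 356, and the nose is out of the notch. Now I move across, above the rim, to behind the handle.

Call:
jog_arm([
  [0,0.001,0.01,0,0],
  [0,0.0014,0.0155,0,0],
  [0,0.0014,0.0155,0,0],
  [0,0.0014,0.0155,0,0],
  [0,0.0014,0.0155,0,0],
  [0,0.0014,0.0155,0,0],
  [0,0.0014,0.0155,0,0],
  [0,0.0014,0.0155,0,0],
  [0,0.0014,0.0155,0,0],
  [0,0.0014,0.0155,0,0],
  [0,0.0014,0.0155,0,0],
  [0,0.001,0.006,0,0],
])

```text
t: 5.3
position: [549.2, 90.8, 191.3]
ee_rot: [-3.098, 0.52, -0.0]
wrist_force: [0.4, -1.0, 0.5]
finger_gap: 0.003
gripper_force: 0.0
```

```bash
cat > path.py <<'E'
# finger polar path about wheel axis: th = finger angle clockwise from press +y; rows of rounded mm shifts
import sys,numpy as np
from plant import robot
c=np.array([566.67,17.65]);yaw=-.3344
def W(th,r=62): 
    a,b=r*np.sin(th),r*np.cos(th)
    return c+[a*np.cos(yaw)-b*np.sin(yaw),a*np.sin(yaw)+b*np.cos(yaw)]
q=robot.sense()["position"]; d=q[:2]-c
print("now",q.round(1),"th",np.arctan2(d[0]*np.cos(yaw)+d[1]*np.sin(yaw),-d[0]*np.sin(yaw)+d[1]*np.cos(yaw)),"r",np.hypot(*d))
pos=q[:2].copy()
for k,th in enumerate(np.linspace(float(sys.argv[1]),float(sys.argv[2]),int(sys.argv[3])+1)):
    s=np.round(W(th)-pos,1); pos+=s
    print(f"[0, {s[0]/1000:.4f}, {s[1]/1000:.4f}, 0, 0],"+("" if k%12 else f" #{th:.2f}"))
E
python3 path.py -0.62 5.7 72
```

```text
now [549.2  90.8 191.3] th -0.5689769032495411 r 75.21352249609777
[0, 0.0000, -0.0137, 0, 0], #-0.62
[0, 0.0053, 0.0013, 0, 0],
[0, 0.0054, 0.0009, 0, 0],
[0, 0.0054, 0.0003, 0, 0],
[0, 0.0054, -0.0001, 0, 0],
[0, 0.0054, -0.0006, 0, 0],
[0, 0.0054, -0.0010, 0, 0],
[0, 0.0052, -0.0016, 0, 0],
[0, 0.0051, -0.0020, 0, 0],
[0, 0.0048, -0.0024, 0, 0],
[0, 0.0047, -0.0028, 0, 0],
[0, 0.0044, -0.0032, 0, 0],
[0, 0.0040, -0.0036, 0, 0], #0.43
[0, 0.0038, -0.0040, 0, 0],
[0, 0.0034, -0.0043, 0, 0],
[0, 0.0030, -0.0045, 0, 0],
[0, 0.0026, -0.0048, 0, 0],
[0, 0.0021, -0.0050, 0, 0],
[0, 0.0017, -0.0051, 0, 0],
[0, 0.0013, -0.0053, 0, 0],
[0, 0.0008, -0.0054, 0, 0],
[0, 0.0003, -0.0054, 0, 0],
[0, -0.0002, -0.0055, 0, 0],
[0, -0.0006, -0.0054, 0, 0],
[0, -0.0011, -0.0053, 0, 0], #1.49
[0, -0.0016, -0.0052, 0, 0],
[0, -0.0021, -0.0051, 0, 0],
[0, -0.0024, -0.0048, 0, 0],
[0, -0.0029, -0.0046, 0, 0],
[0, -0.0033, -0.0044, 0, 0],
[0, -0.0036, -0.0040, 0, 0],
[0, -0.0040, -0.0037, 0, 0],
[0, -0.0043, -0.0034, 0, 0],
[0, -0.0045, -0.0029, 0, 0],
[0, -0.0049, -0.0026, 0, 0],
[0, -0.0050, -0.0021, 0,
[... 353 characters left out ...]
, -0.0040, 0.0036, 0, 0], #3.59
[0, -0.0037, 0.0041, 0, 0],
[0, -0.0033, 0.0043, 0, 0],
[0, -0.0029, 0.0046, 0, 0],
[0, -0.0025, 0.0048, 0, 0],
[0, -0.0020, 0.0050, 0, 0],
[0, -0.0017, 0.0052, 0, 0],
[0, -0.0011, 0.0053, 0, 0],
[0, -0.0007, 0.0054, 0, 0],
[0, -0.0002, 0.0055, 0, 0],
[0, 0.0003, 0.0054, 0, 0],
[0, 0.0007, 0.0054, 0, 0],
[0, 0.0012, 0.0053, 0, 0], #4.65
[0, 0.0017, 0.0052, 0, 0],
[0, 0.0021, 0.0050, 0, 0],
[0, 0.0026, 0.0048, 0, 0],
[0, 0.0029, 0.0046, 0, 0],
[0, 0.0034, 0.0042, 0, 0],
[0, 0.0037, 0.0040, 0, 0],
[0, 0.0040, 0.0037, 0, 0],
[0, 0.0044, 0.0032, 0, 0],
[0, 0.0046, 0.0029, 0, 0],
[0, 0.0049, 0.0024, 0, 0],
[0, 0.0050, 0.0021, 0, 0],
[0, 0.0052, 0.0015, 0, 0], #5.70
```

Call:
jog_arm([
  [0,0.0,-0.0135,0,0],
  [0,0.004,0.001,0,0],
  [0,0.0025,0.0005,0,0],
  [0,0.002,0.0004,0,0],
  [0,0.002,0.0003,0,0],
  [0,0.002,0.0001,0,0],
  [0,0.002,0,0,0],
  [0,0.003,0,0,0],
  [0,0.004,-0.0002,0,0],
])

```text
t: 6.2
position: [570.0, 77.9, 191.1]
ee_rot: [3.098, -0.522, -0.003]
wrist_force: [-2.1, 0.4, 0.9]
finger_gap: -0.002
gripper_force: 1.2
```

```bash
python3 path.py -0.2 1.4 1 | head -1
```

```text
now [570.   77.9 191.1] th -0.2793207002940595 r 60.30302744092835
```

Contact is made at about 2 N and the wheel is moving. I'll follow the circle.

Call:
jog_arm([
  [0,0.0054,0.0005,0,0],
  [0,0.0054,-0.0009,0,0],
  [0,0.0052,-0.0016,0,0],
  [0,0.0051,-0.002,0,0],
  [0,0.0048,-0.0024,0,0],
  [0,0.0047,-0.0028,0,0],
  [0,0.0044,-0.0032,0,0],
  [0,0.004,-0.0036,0,0],
  [0,0.0038,-0.004,0,0],
  [0,0.0034,-0.0043,0,0],
  [0,0.003,-0.0045,0,0],
  [0,0.0026,-0.0048,0,0],
])

```text
t: 7.4
position: [622.9, 43.9, 191.3]
ee_rot: [-3.097, 0.523, -0.001]
wrist_force: [-0.8, 3.0, -3.0]
finger_gap: -0.001
gripper_force: 1.4
```

```bash
python3 path.py 0 1.4 1 | head -1
```

```text
now [622.9  43.9 191.3] th 0.800524088193075 r 62.07816974035578
```

Call:
jog_arm([
  [0,0.0021,-0.005,0,0],
  [0,0.0017,-0.0051,0,0],
  [0,0.0013,-0.0053,0,0],
  [0,0.0008,-0.0054,0,0],
  [0,0.0003,-0.0054,0,0],
  [0,-0.0002,-0.0055,0,0],
  [0,-0.0006,-0.0054,0,0],
  [0,-0.0011,-0.0053,0,0],
  [0,-0.0016,-0.0052,0,0],
  [0,-0.0021,-0.0051,0,0],
  [0,-0.0024,-0.0048,0,0],
  [0,-0.0029,-0.0046,0,0],
])

```text
t: 8.6
position: [617.8, -18.8, 191.4]
ee_rot: [3.097, -0.522, 0.002]
wrist_force: [2.0, 0.7, -2.1]
finger_gap: -0.001
gripper_force: 1.2
```

```bash
python3 path.py 0 1.4 1 | head -1
```

```text
now [617.8 -18.8 191.4] th 1.8547380076363558 r 62.80941710040369
```

Call:
jog_arm([
  [0,-0.0033,-0.0044,0,0],
  [0,-0.0036,-0.004,0,0],
  [0,-0.004,-0.0037,0,0],
  [0,-0.0043,-0.0032,0,0],
  [0,-0.0045,-0.0028,0,0],
  [0,-0.0049,-0.0025,0,0],
  [0,-0.005,-0.002,0,0],
  [0,-0.0051,-0.0016,0,0],
  [0,-0.0054,-0.0011,0,0],
  [0,-0.0053,-0.0006,0,0],
  [0,-0.0055,-0.0002,0,0],
  [0,-0.0054,0.0003,0,0],
])

```text
t: 9.8
position: [561.0, -43.9, 191.4]
ee_rot: [3.098, -0.523, 0.0]
wrist_force: [1.3, -1.3, -1.7]
finger_gap: 0.0
gripper_force: 1.3
```

```bash
python3 path.py 0 1.4 1 | head -1
```

```text
now [561.  -43.9 191.4] th 2.89932588801197 r 61.800595598606066
```

Call:
jog_arm([
  [0,-0.0054,0.0007,0,0],
  [0,-0.0053,0.0011,0,0],
  [0,-0.0052,0.0016,0,0],
  [0,-0.005,0.0021,0,0],
  [0,-0.0049,0.0025,0,0],
  [0,-0.0046,0.0029,0,0],
  [0,-0.0043,0.0034,0,0],
  [0,-0.004,0.0036,0,0],
  [0,-0.0037,0.0041,0,0],
  [0,-0.0033,0.0043,0,0],
  [0,-0.0029,0.0046,0,0],
  [0,-0.0025,0.0048,0,0],
])

```text
t: 11.0
position: [509.6, -7.9, 191.1]
ee_rot: [3.097, -0.522, -0.002]
wrist_force: [1.8, -3.0, -1.4]
finger_gap: -0.004
gripper_force: 1.4
```

```bash
python3 path.py 0 1.4 1 | head -1
```

```text
now [509.6  -7.9 191.1] th -2.3256014841867287 r 62.53933035970686
```

Call:
jog_arm([
  [0,-0.002,0.005,0,0],
  [0,-0.0017,0.0052,0,0],
  [0,-0.0011,0.0053,0,0],
  [0,-0.0007,0.0054,0,0],
  [0,-0.0002,0.0055,0,0],
  [0,0.0003,0.0054,0,0],
  [0,0.0007,0.0054,0,0],
  [0,0.0012,0.0053,0,0],
  [0,0.0017,0.0052,0,0],
  [0,0.0021,0.005,0,0],
  [0,0.0026,0.0048,0,0],
  [0,0.0029,0.0046,0,0],
])

```text
t: 12.2
position: [515.9, 54.5, 191.1]
ee_rot: [-3.098, 0.523, 0.002]
wrist_force: [-1.6, -2.8, -0.8]
finger_gap: -0.002
gripper_force: 1.4
```

```bash
python3 path.py 5.1 5.7 7
```

```text
now [515.9  54.5 191.1] th -1.2774311299806465 r 62.766491918024045
[0, 0.0043, 0.0041, 0, 0], #5.10
[0, 0.0036, 0.0038, 0, 0],
[0, 0.0040, 0.0035, 0, 0],
[0, 0.0043, 0.0032, 0, 0],
[0, 0.0046, 0.0028, 0, 0],
[0, 0.0047, 0.0023, 0, 0],
[0, 0.0049, 0.0020, 0, 0],
[0, 0.0051, 0.0015, 0, 0],
```

Call:
jog_arm([
  [0,0.0043,0.0041,0,0],
  [0,0.0036,0.0038,0,0],
  [0,0.004,0.0035,0,0],
  [0,0.0043,0.0032,0,0],
  [0,0.0046,0.0028,0,0],
  [0,0.0047,0.0023,0,0],
  [0,0.0049,0.002,0,0],
  [0,0.004,0.0012,0,0],
  [0,0,0,0,0],
])

```text
t: 13.1
position: [551.7, 77.2, 191.6]
ee_rot: [-3.097, 0.523, -0.003]
wrist_force: [-1.3, -0.7, -1.3]
finger_gap: 0.001
gripper_force: 0.5
```

```bash
cat > look2.py <<'E'
import sys,cv2,numpy as np
from fit import *
a=robot.read_camera("scene")[135:215,255:375]; b=robot.read_camera("side")[145:225,290:380]
w=np.hstack([cv2.resize(i,None,fx=3.75,fy=3.75,interpolation=cv2.INTER_CUBIC) for i in(a,b)])
cv2.imwrite(f"pics/{sys.argv[1]}.png",w)
p=[566.67,17.65,-.3344]
for al in(-.3,-.2,-.1,0,.1):
  X=np.array([p[0]+62*np.sin(al-p[2]),p[1]+62*np.cos(al-p[2]),226])
  print(al,((proj(robot.get_calibration("scene"),X)-[255,135])*3.75).round(1),((proj(robot.get_calibration("side"),X)-[290,145])*3.75+[450,0]).round(1))
E
python3 look2.py near; python3 path.py 5.72 5.9 3
```

```text
-0.3 [135.  120.2] [602.3  54.1]
-0.2 [127.  116.4] [611.1  53.7]
-0.1 [119.9 112.3] [619.9  53.7]
0 [113.9 107.9] [628.7  54. ]
0.1 [109.  103.3] [637.4  54.6]
now [551.6  77.1 191.9] th -0.5826453824672999 r 61.307589847705735
[0, 0.0010, 0.0010, 0, 0], #5.72
[0, 0.0036, 0.0007, 0, 0],
[0, 0.0037, 0.0005, 0, 0],
[0, 0.0037, 0.0003, 0, 0],
```

View pics/near.png

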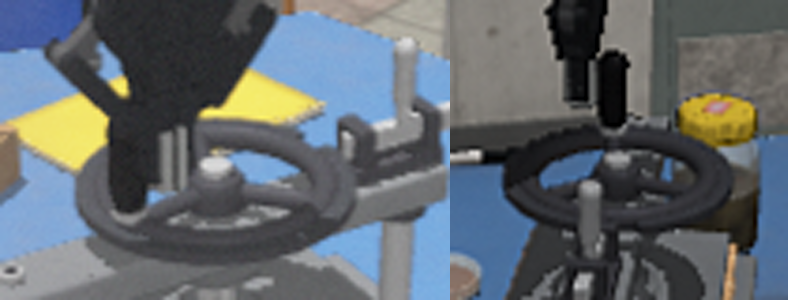

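In the side half the handle top is at about x=613, against 628.7 predicted for a full turn. The wheel is therefore at about −0.18 rad, 11 mm of arc short, and the finger position agrees. I'll finish slowly.

Call:
jog_arm([
  [0,0.002,0.0003,0,0],
  [0,0.002,0.0002,0,0],
  [0,0.002,0.0002,0,0],
  [0,0.0015,0.0002,0,0],
  [0,0.0015,0.0001,0,0],
  [0,0.0015,0.0001,0,0],
  [0,0.001,0,0,0],
  [0,0,0,0,0],
  [0,0,0,0,0],
])

```text
t: 14.1
position: [562.4, 78.1, 191.4]
ee_rot: [-3.097, 0.523, -0.001]
wrist_force: [-1.4, 0.3, 1.7]
finger_gap: 0.005
gripper_force: 0.7
```

Call:
jog_arm([
  [0,-0.01,0.003,0,0],
  [0,-0.03,0.01,0,0],
  [0,-0.03,0.01,0.03,0],
  [0,0,0,0.03,0],
  [0,0,0,0,0],
])

```text
t: 14.6
position: [494.3, 101.8, 255.9]
ee_rot: [-3.095, 0.521, -0.016]
wrist_force: [1.7, -0.3, 0.7]
finger_gap: 0.003
gripper_force: 0.0
```

```bash
python3 look2.py full
```

```text
-0.3 [135.  120.2] [602.3  54.1]
-0.2 [127.  116.4] [611.1  53.7]
-0.1 [119.9 112.3] [619.9  53.7]
0 [113.9 107.9] [628.7  54. ]
0.1 [109.  103.3] [637.4  54.6]
```

View pics/full.png

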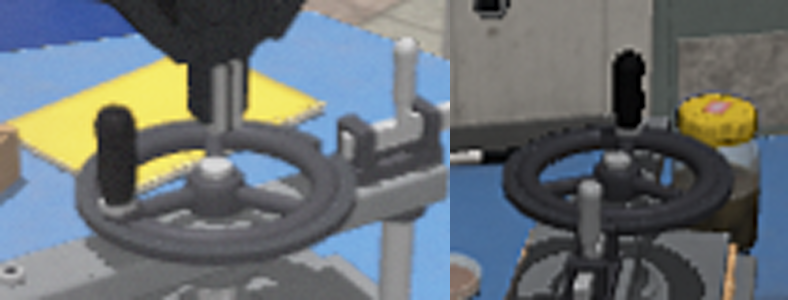

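The handle top is now at about x=628 in the side half, where a full turn predicts 628.7. I'll compare it with the starting picture at sub-pixel level.

Run:
```python
from fit import *
import cv2
for n,f in(("start",cv2.imread("pics/side0.png")),("now",robot.read_camera("side"))):
    g=f[162:174,328:348].astype(float).sum(2); m=g<120
    print(n,328+(m*np.arange(20)).sum()/m.sum(),m.sum())
print(robot.sense()["position"])
```

```text
start 337.8181818181818 88
now 337.3076923076923 91
[491.77868119 101.04761004 251.14732068]
```

The wheel is about −0.02 rad from the full turn, which is within tolerance. Now I go round to the outer side of the pin.

Call:
jog_arm([
  [0,0.002,-0.024,0,0],
  [0,0.002,-0.024,0,0],
  [0,0.002,-0.024,0,0],
  [0,0.002,-0.024,0,0],
  [0,0.002,-0.024,0,0],
  [0,0.002,-0.024,0,0],
  [0,0.002,-0.024,0,0],
  [0,0.002,-0.024,0,0],
  [0,0.002,-0.024,0,0],
  [0,0.002,-0.023,0,0],
  [0,0,0,0,0],
  [0,0,0,0,0],
])

```text
t: 15.95
position: [511.2, -138.0, 249.7]
ee_rot: [-3.096, 0.525, 0.005]
wrist_force: [-0.1, -0.2, -0.1]
finger_gap: 0.003
gripper_force: 0.0
```

Call:
jog_arm([
  [0,0,0,-0.025,0],
  [0,0,0,-0.025,0],
  [0,0,0,-0.01,0],
  [0,0,0,0,0],
  [0,0,0,0,0],
])

```text
t: 16.45
position: [512.4, -137.6, 191.7]
ee_rot: [-3.098, 0.521, -0.001]
wrist_force: [0.7, 1.1, -0.7]
finger_gap: 0.0
gripper_force: 0.0
```

Call:
jog_arm([
  [0,0.0013,0.0038,0,0],
  [0,0.0013,0.0038,0,0],
  [0,0.001,0.0028,0,0],
  [0,0.0007,0.0019,0,0],
  [0,0.0007,0.0019,0,0],
  [0,0.0007,0.0019,0,0],
  [0,0.0007,0.0019,0,0],
  [0,0.0007,0.0019,0,0],
  [0,0.0007,0.0019,0,0],
])

```text
t: 17.35
position: [519.7, -116.4, 191.3]
ee_rot: [3.097, -0.523, -0.0]
wrist_force: [-0.7, -0.1, 0.4]
finger_gap: 0.003
gripper_force: 0.8
```

Call:
jog_arm([
  [0,0.0007,0.0019,0,0],
  [0,0.0005,0.0014,0,0],
  [0,0,0,0,0],
])

```text
t: 17.65
position: [521.0, -112.7, 191.3]
ee_rot: [-3.098, 0.522, -0.0]
wrist_force: [-0.3, -1.1, -0.1]
finger_gap: -0.002
gripper_force: 0.5
```

Call:
jog_arm([
  [0,0.0003,0.001,0,0],
  [0,0.0003,0.001,0,0],
  [0,0,0,0,0],
])

```text
t: 17.95
position: [521.7, -110.8, 191.3]
ee_rot: [-3.098, 0.522, -0.0]
wrist_force: [0.3, -0.8, 0.4]
finger_gap: -0.002
gripper_force: 0.6
```

Call:
jog_arm([
  [0,0.0002,0.0007,0,0],
  [0,0,0,0,0],
])

```text
t: 18.15
position: [521.9, -110.2, 191.3]
ee_rot: [-3.098, 0.523, -0.0]
wrist_force: [-0.5, -1.3, -0.1]
finger_gap: 0.001
gripper_force: 0.7
```

Call:
jog_arm([
  [0,0.0002,0.0007,0,0],
  [0,0.0001,0.0004,0,0],
  [0,0,0,0,0],
])

```text
t: 18.45
position: [522.2, -109.1, 191.3]
ee_rot: [-3.098, 0.522, -0.0]
wrist_force: [0.2, -1.6, 0.8]
finger_gap: 0.002
gripper_force: 0.7
```

Call:
jog_arm([
  [0,0.0002,0.0006,0,0],
  [0,0.0002,0.0006,0,0],
  [0,0,0,0,0],
])

```text
t: 18.75
position: [522.5, -107.8, 191.3]
ee_rot: [-3.098, 0.522, -0.0]
wrist_force: [0.1, -2.0, 0.2]
finger_gap: 0.003
gripper_force: 0.7
```

No hard stop is felt yet, so I'll back off and compare the pin with the starting picture.

Call:
jog_arm([
  [0,-0.003,-0.009,0,0],
  [0,-0.008,-0.025,0,0],
  [0,0,0,0.03,0],
  [0,-0.01,-0.03,0.03,0],
  [0,0,0,0,0],
])

```text
t: 19.25
position: [503.6, -175.7, 256.1]
ee_rot: [3.094, -0.526, 0.014]
wrist_force: [0.6, -0.2, 0.3]
finger_gap: -0.001
gripper_force: 0.0
```

Run:
```python
from fit import *
import cv2
a=cv2.imread("pics/scene0.png"); b=robot.read_camera("scene"); s=robot.read_camera("side");s0=cv2.imread("pics/side0.png")
cr=[i[140:185,330:385] for i in(a,b)]
w=np.hstack([cv2.resize(i,None,fx=7,fy=7,interpolation=cv2.INTER_CUBIC) for i in cr]); cv2.imwrite("pics/end.png",w)
T=cr[0][5:22,23:33]
r=cv2.matchTemplate(cv2.resize(cr[1],None,fx=8,fy=8,interpolation=cv2.INTER_CUBIC),cv2.resize(T,None,fx=8,fy=8,interpolation=cv2.INTER_CUBIC),cv2.TM_CCOEFF_NORMED)
_,v,_,l=cv2.minMaxLoc(r);print("pin shift px",l[0]/8-23,l[1]/8-5,v)
for f in(s0,s):
    g=f[162:174,328:348].astype(float).sum(2); m=g<120; print((m*np.arange(20)).sum()/m.sum())
c=robot.get_calibration("scene");p=[566.67,17.65,-.3344];print(proj(c,pt(p,-128,205))-proj(c,pt(p,-113,205)))
```

```text
pin shift px 0.375 0.0 0.9788852334022522
9.818181818181818
7.19672131147541
[ 5.68931352 -1.57577475]
```

View pics/end.png

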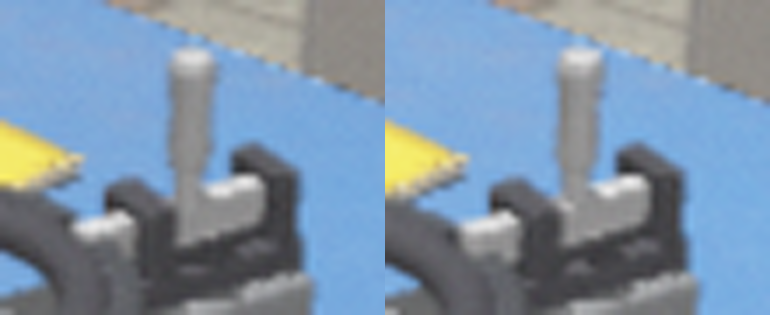

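The pin is about 1 mm from its starting position, so the bolt is home. The side handle reading is probably spoiled by the gripper, so I'll move away and recheck.

Call:
jog_arm([
  [0,-0.03,-0.03,0.02,0],
  [0,-0.03,-0.03,0.02,0],
  [0,-0.03,-0.03,0,0],
  [0,-0.03,-0.03,0,0],
  [0,-0.03,-0.03,0,0],
  [0,-0.03,-0.03,0,0],
  [0,-0.02,-0.03,0,0],
  [0,0,0,0,0],
])

```text
t: 20.15
position: [299.0, -383.5, 289.6]
ee_rot: [-3.096, 0.529, 0.004]
wrist_force: [0.9, 0.8, 0.5]
finger_gap: 0.004
gripper_force: 0.0
```

Run:
```python
from fit import *
import cv2
a=cv2.imread("pics/scene0.png"); b=robot.read_camera("scene"); s=robot.read_camera("side");s0=cv2.imread("pics/side0.png")
for f in(s0,s):
    g=f[162:174,328:348].astype(float).sum(2); m=g<120; print((m*np.arange(20)).sum()/m.sum(),m.sum())
def sh(A,B,y,x,h,w,M=6):
    R=lambda i:cv2.resize(i,None,fx=8,fy=8,interpolation=cv2.INTER_CUBIC)
    _,v,_,l=cv2.minMaxLoc(cv2.matchTemplate(R(B[y-M:y+h+M,x-M:x+w+M]),R(A[y:y+h,x:x+w]),cv2.TM_CCOEFF_NORMED)); return l[0]/8-M,l[1]/8-M,v
print("pin",sh(a,b,145,353,17,10),sh(s0,s,188,323,20,11))
print("handle",sh(s0,s,155,330,24,16),sh(a,b,158,276,32,20))
for n,q in(("jar",(210,195,62,40)),("dish",(286,288,30,42)),("lens",(264,336,26,68)),("forceps",(208,380,20,34))): print(n,sh(a,b,*q))
```

```text
9.818181818181818 88
9.307692307692308 91
pin (0.375, 0.0, 0.9792788028717041) (0.0, 0.625, 0.8639411330223083)
handle (-0.375, 1.5, 0.9283323884010315) (0.125, 2.125, 0.9764658808708191)
jar (0.125, 0.0, 0.9974656105041504)
dish (0.0, 0.0, 0.9986062049865723)
lens (0.0, 0.0, 0.9976588487625122)
forceps (0.0, 0.0, 0.9958301186561584)
```

The wheel is within 0.02 rad and the loose items haven't moved. The scene view puts the bolt about 1 mm out, but the side view hints at more. There is plenty of time, so I'll push it gently up to its stop.

Call:
jog_arm([
  [0,0.03,0.03,0,0],
  [0,0.03,0.03,0,0],
  [0,0.03,0.03,0,0],
  [0,0.03,0.03,0,0],
  [0,0.03,0.03,0,0],
  [0,0.03,0.035,-0.02,0],
  [0,0.025,0.035,-0.02,0],
  [0,0.007,0.023,0,0],
  [0,0,0,0,0],
  [0,0,0,-0.03,0],
  [0,0,0,-0.029,0],
  [0,0,0,0,0],
])

```text
t: 21.45
position: [509.5, -137.2, 188.0]
ee_rot: [-3.096, 0.52, 0.015]
wrist_force: [-0.6, 1.2, -0.2]
finger_gap: 0.001
gripper_force: 0.0
```

Call:
jog_arm([
  [0,0.003,0.007,0.001,0],
  [0,0.003,0.007,0,0],
  [0,0.002,0.006,0,0],
  [0,0.0015,0.004,0,0],
  [0,0.001,0.002,0,0],
  [0,0.0005,0.0015,0,0],
  [0,0.0003,0.001,0,0],
  [0,0,0,0,0],
])

```text
t: 22.25
position: [524.6, -110.6, 193.4]
ee_rot: [3.098, -0.523, -0.0]
wrist_force: [-0.9, 0.5, -0.1]
finger_gap: 0.001
gripper_force: 0.0
```

Call:
jog_arm([
  [0,0.0002,0.0006,0,0],
  [0,0.0002,0.0006,0,0],
  [0,0,0,0,0],
])

```text
t: 22.55
position: [525.0, -109.4, 193.3]
ee_rot: [-3.098, 0.523, 0.0]
wrist_force: [-0.3, -0.5, -1.1]
finger_gap: 0.002
gripper_force: 0.0
```

Call:
jog_arm([
  [0,0.0002,0.0006,0,0],
  [0,0.0002,0.0006,0,0],
  [0,0.0002,0.0006,0,0],
  [0,0.0001,0.0004,0,0],
  [0,0,0,0,0],
])

```text
t: 23.05
position: [525.6, -107.7, 193.4]
ee_rot: [3.097, -0.522, -0.0]
wrist_force: [-1.6, -3.0, 0.4]
finger_gap: 0.001
gripper_force: 1.5
```

Call:
jog_arm([
  [0,0.0001,0.0004,0,0],
  [0,0,0,0,0],
])

```text
t: 23.25
position: [525.6, -107.5, 193.3]
ee_rot: [3.097, -0.522, -0.0]
wrist_force: [-1.4, -5.0, 0.3]
finger_gap: 0.0
gripper_force: 2.4
```

The force rises to 5 N without the bolt moving, so it is at its stop. I'll retreat, check and hand in.

Call:
jog_arm([
  [0,-0.003,-0.009,0,0],
  [0,-0.008,-0.025,0,0],
  [0,0,0,0.03,0],
  [0,-0.01,-0.03,0.03,0],
  [0,-0.03,-0.03,0.02,0],
  [0,-0.03,-0.03,0.02,0],
  [0,-0.03,-0.03,0,0],
  [0,-0.03,-0.03,0,0],
  [0,-0.03,-0.03,0,0],
  [0,0,0,0,0],
  [0,0,0,0,0],
])

```text
t: 24.35
position: [354.6, -320.9, 293.5]
ee_rot: [-3.095, 0.527, -0.002]
wrist_force: [0.7, 0.3, 0.3]
finger_gap: -0.003
gripper_force: 0.0
```

Run:
```python
from fit import *
import cv2
s=robot.read_camera("side");s0=cv2.imread("pics/side0.png")
x=[]
for f in(s0,s):
    g=f[162:174,328:348].astype(float).sum(2); m=g<120; x.append((m*np.arange(20)).sum()/m.sum())
print(x)
if abs(x[1]-x[0])<1: print(robot.close_job())
```

```text
[np.float64(9.818181818181818), np.float64(9.307692307692308)]
the job is handed in; nothing more can be done
None
```

I drew the bolt, turned the wheel one full turn clockwise (about 0.02 rad short by the camera), pushed the bolt back until it stopped, and handed the job in at about 24 s; no verdict came back, the plate's force on the pack was not measured, and the jar, dish, lens and forceps had not moved when checked just before the final bolt push.

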